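# Lock the hold-down arm with the ball-lock pin

## Robot

A 7-joint arm with a two-finger parallel gripper is mounted at the origin on a cart in front of the work surface, level with it; the furniture and walls round the work are solid. World frame = base frame: x ahead of the robot, y to its left, z up, the work surface at z = 0. Lengths are in m, angles in rad, forces in N, time in s.
With the tool pointing down it reaches from about 0.4 to 0.85 m from the base axis. Payload 10.4 kg.
Tool frame: the origin (TCP) lies midway between the tips of the shut fingers; the grasp point (between the pads) lies 19 mm behind it; z points along the fingers, y is the line along which they close (so a half turn about z gives the same grasp; the last joint's range is limited). The gripper opens to 87 mm and grips with 3 to 60 N. Pads are 19 mm wide; open, the fingers measure 117 mm over their backs; the gripper's body (75 mm by 190 mm) begins 51 mm behind the grasp point.
Start: joints at [-1.156, 0.332, -0.065, 1.46, 0.022, 1.35, -0.088], TCP at [0.265, 0.566, 0.223] pointing down, gripper open.
Joint ranges: [-2.6, 2.6], [-0.5, 2.12], [-1.47, 1.34], [0.16, 2.42], [-1.27, 4.41], [0.06, 2.06], [-2.6, 2.6]. Speed limits (rad/s): [2.22, 2.22, 2.79, 2.79, 3.14, 3.14, 3.14].

## Interface

Orientations are given as a unit quaternion [x, y, z, w].
In Python, from bench import r gives the robot as it stands.
- The arm moves only by the tool arm_command, never from a script. Its arguments are lists of equal length, an entry for each row: "xyz": the shift along the world's x, y, z in m, a list of three; "rot": the turn, a rotation vector about the world's x, y, z in rad, a list of three. In form: {"xyz": [[tx, ty, tz], ...], "rot": [[ax, ay, az], ...]}. A call has 1 to 20 rows; each row is the pose to reach, as a shift and turn from the pose commanded when the call began; what a row does not reach only later rows make up. A row lasts 1/12 s, in which the tool goes at most 41.7 mm and 7.16 degrees, less where a joint would pass 70% of its speed; a pose out of reach is approached as far as the arm can. A call with a gripper value outside its range is refused whole. "grip" is the opening, from 0 (shut) to 1 (fully open), set as the call begins (left out, the last holds). The fingers move at their own pace and stop on an object; "squeeze" is the grip in N (left out, the last holds). Time passes only in rows, so rows that repeat a pose let the fingers close. It gives the time, the measured TCP pose, the force, the opening and the grip force at its end, in the units of the state.
- r.read_state(): the state, without advancing time (a new reading comes with each control period).
- r.camera(name): name is "scene" or "side" or "wrist"; returns the picture (420x560x3 uint8, red, green, blue); there is no depth.
- r.camera_model(name): a dict with "fx", "fy", "cx", "cy" (pixels), "T" (4x4, takes a point from camera to world coordinates). Camera axes: x right, y up, looking along -z (the intrinsics and any distortion apply to the point x, -y, -z); pixel columns grow to the right and rows downward; lengths in m; the calibration is good to about 2 mm. A picture is of the moment at which its call begins: read the wrist's pose just before it. camera_model takes no time and is no camera call; for the wrist camera it gives the pose at the moment of the call.
- r.close_job(): hands the job in; it is judged then, once.
Trained networks look in the newest picture that a camera, given by its name, has taken for a name from the list of things; names that differ only in an ending like _2 or _b are one class to them, and where a whole thing is asked for, a point or a joint stands for the part that bears it (a point fixed in the world has none). Each returns a list of dicts, best first, with "conf" (0 to 1); they miss things now and then, are a little off and sometimes report something else, mostly with a low value. They report only what shows in the picture. A call takes as long as a camera call. They do not tell look-alikes from the thing itself.
- r.look_for(label, camera): "at" ([x, y, z] in m, in the coordinates of the camera as it stood for that picture, good to about 4 mm: the middle of the surface that is visible of it).
- r.spot_point(label, camera): "at" ([x, y, z] in m, in the coordinates of the camera as it stood for that picture, good to about 4 mm: a listed point, or the origin of a listed thing).
The state is a dict: "time": time; "joint_positions": joint angles; "joint_vel": joint speeds; "joint_torque": joint torques, N m; "ee_pos": TCP position; "eef_rot": TCP orientation; "ft_force": force on the tool from outside, world axes, zero at the start; "torque": the same for the moment, N m; "width": finger opening in m; "grip_force": force on a finger pad.
Only numpy, scipy, OpenCV 4.12 (cv2) and the standard library are available. Lean on these libraries where they do the work, as an engineer would, in place of code of your own. Each camera call takes 0.05 s, during which the arm holds its last target. There are 200 camera calls.

## Task

Swing the blue hold-down arm of the jig fully home over the text block, then lock it with the orange ball-lock pin: holding the pin's green side button in, push the pin down through the holes of the arm and the lug until its flange sits on the arm, and let go so that the button springs out and the balls lock. In its rack the guard cheeks keep the button out of reach, so lift the pin out by its other two sides and set it down, for instance in the open stand, to take it again across the button. Leave the text block and the other things on the table where they are.

Things in the scene. Friction and masses are not known exactly. Their poses are not given: they have to be found in the camera images.
- jig: Fixed aluminium jig: base plate 160 x 250 x 12 mm, origin at the centre of its underside, z up. Hinge post at its local y = +95 mm; at local y = -95 mm a dark steel lug with a vertical through hole 16 mm in diameter (lug plate 38 to 48 mm high, 42 x 30 mm, hollow below for the balls). The text block lies between them.
- hold_bar (a joint): Angle of the blue arm about its vertical hinge, rad: 0 = fully home at its stop, its end hole (16 mm, in a 36 mm square end 190 mm from the hinge) over the lug's hole; grows up to 1.3 as the arm swings out to the jig's -x side, so closing turns it counter-clockwise seen from above. Light friction (0.06 N m), it stays where left. Bar 26 mm wide, 50 to 60 mm above the table.
- bar_knob (a point): Centre of the black round upright knob on the arm, to be pinched from above or pushed: 20 mm in diameter, 30 mm tall (this point is about 82 mm above the table, its top 96 mm), 95 mm from the hinge axis.
- bar_hinge (a point): On the arm's vertical hinge axis at the height of the arm's top face (60 mm above the table).
- lock_seat (a point): Point on the vertical axis of the lug's hole at the height of the arm's top face (60 mm above the table): where the centre of the pin's flange underside (pin_seat) must come. With the arm home nothing but the flat arm is above the lug within 80 mm of it.
- pin_grip (a point): Centre of the pin's orange grip, a box 34 (x) x 30 (y) x 46 mm tall, z up along the pin. A round green spring button, 18 mm in diameter, stands 4 mm out of its +x side at this height. A pinch along x (38 mm wide over the button, 34 mm when flush) presses it in: 4 N to start, 6 N flush. A pinch along y does not press it. The pin weighs about 0.15 kg.
- pin_seat (a point): Centre of the underside of the pin's steel flange (44 mm in diameter, 6 mm thick, under the grip), 29 mm below pin_grip, same axes. The shank, 12 mm in diameter, runs 44 mm down from here to a tapered nose.
- pin: The whole pin; origin and axes as pin_seat. 28.5 mm below the origin two brass balls, 8 mm thick, stand 5 mm out of the shank at its +y and -y sides (22 mm across): with the button out they stop it at any 16 mm hole however hard it is pushed, with the button flush they are inside the shank. Fully down in arm and lug, they are 2.5 mm clear below the lug's plate.
- pin_button (a joint): Travel of the pin's green button, m: 0 = out (balls out, locked), 0.004 = flush with the grip (balls drawn in); a spring pushes it out. From about 0.0025 the balls pass a 16 mm hole.
- rack_hole (a point): Centre of the hole's mouth, 52 mm up, in the rack: a fixed wooden block 78 (x) x 56 x 52 mm with a slot 17 (x) x 26 (y) mm. The pin stands in it at the start, flange on the block, its x along the rack's x. Two steel guard cheeks (24 mm wide along y, tops 102 mm above the table) at local x = +27 to +36 and -33 to -24 mm leave no room for a finger at the button and opposite it; the +y and -y sides are open.
- stand_hole (a point): Centre of the hole's mouth, 52 mm up, in the open stand: a fixed aluminium block 56 x 56 x 52 mm, with a vertical through slot 17 mm along its x by 26 mm along its y. The pin fits in with its button out, its balls along the slot (pin x along the stand's x, either way round), flange on the block, free on all sides. Rack and stand may swap places.
- text_block_mid (a point): Centre of the cream text block (stack of folded sheets, 118 x 144 x 16 mm) lying loose on the jig's base; its top is 28 mm above the table, about 3 mm below the arm's foot.
- thread_spool_mid (a point): Bystander: thread spool, 36 mm in diameter, 46 mm tall, upright; point on its axis 8 mm above the table.
- beeswax_mid (a point): Bystander: yellow round cake of beeswax, 44 mm in diameter, 16 mm tall; its centre.
- loupe_mid (a point): Bystander: black cylindrical magnifier, 40 mm in diameter, 37 mm tall, upright; point on its axis 8 mm above the table.
Things that resemble listed ones, but are neither listed nor needed, are in the scene too. Leave any pink or purple look-alike of the pin alone.

How it is judged:
On the way, in this order (a step that is already met when the one before it is completed fails the run):
1. the arm is swung fully home (within 0.03 rad) (value of joint hold_bar below 0.03 rad), for 0.2 s.
2. with the arm home, the pin is down through both holes (flange within 4 mm of the arm) while its button is held in (value of joint hold_bar below 0.03 rad and horizontal distance between pin_seat and lock_seat below 0.004 m and z of pin_seat in the frame of lock_seat below 0.004 m and value of joint pin_button above 0.0025 m), for 0.05 s.
At the end, for the whole second after the job is handed in: Arm home (within 0.03 rad); pin upright (0.1 rad) through arm and lug, flange on the arm (height within 3 mm, centre within 4 mm of the hole axis), button out (within 1.2 mm) so the balls lock, at rest; text block, spool, beeswax and magnifier within 20 mm of where they were (value of joint hold_bar below 0.03 rad and horizontal distance between pin_seat and lock_seat below 0.004 m and z of pin_seat in the frame of lock_seat between -0.003 and 0.003 m and angle between pin_seat's own z axis and vertical below 0.1 rad and value of joint pin_button below 0.0012 m and linear speed of pin below 0.02 m/s and distance of each of thread_spool_mid, beeswax_mid, loupe_mid, text_block_mid from where it was at the start of the episode below 0.02 m); the robot touches nothing.
It fails at once if the text block, thread spool, beeswax or magnifier is moved more than 40 mm (distance of any of thread_spool_mid, beeswax_mid, loupe_mid, text_block_mid from where it was at the start of the episode above 0.04 m).
It also fails if it takes over 72 s, if anything falls off the work surface, if the arm or the gripper's body presses on something with over 40 N, if the wrist force passes 120 N, or if a joint passes its speed limit or range.

## Working session

There is one attempt and no reset: what is moved stays moved. The work goes in short steps, Python scripts to look and compute and a tool call to move; the robot and the scene stay as the last step left them, time stands still between calls to the robot, and variables do not carry over. Pictures are saved under pics/ and viewed, at most 10 in all, crops included, and the job is handed in when it is done.

Besides the shell and the picture viewer there is one more tool, called after ">>>" by a JSON object that holds its "api" and its "payload", one argument or row to a line. arm_command: Moves the arm, as the interface text tells. Its arguments: {"type":"object","properties":{"xyz":{"type":"array"},"rot":{"type":"array"},"grip":{"type":"number"},"squeeze":{"type":"number"}},"required":["xyz","rot"]}

```bash
mkdir -p pics
cat > h.py <<'E'
from bench import r
import numpy as np, cv2
def save(c,n):
    im=r.camera(c); cv2.imwrite(f'pics/{n}.png',im[:,:,::-1]); return im
def W(c,p,T=None):
    T=np.array(r.camera_model(c)["T"]) if T is None else T
    return (T@np.r_[p,1])[:3]
def spots(c,labels,f=None,k=3):
    T=np.array(r.camera_model(c)["T"])
    for l in labels:
        for d in (f or r.spot_point)(l,c)[:k]:
            print(c,l,round(d["conf"],2),W(c,d["at"],T).round(4), {k:v for k,v in d.items() if k not in("conf","at")} or '')
E
python3 - <<'E'
from h import *
s=r.read_state(); print(s)
a=save("scene","scene");b=save("side","side")
L=["bar_knob","bar_hinge","lock_seat","pin_grip","pin_seat","rack_hole","stand_hole","jig","text_block_mid","thread_spool_mid","beeswax_mid","loupe_mid"]
spots("scene",L);spots("side",L)
E
```

```text
{'time': 0.0, 'joint_positions': array([-1.15558503,  0.33286062, -0.06470282,  1.46096748,  0.02161657,
        1.34984937, -0.08851027]), 'joint_vel': array([ 0.00191896, -0.00092362,  0.00051922, -0.00122859,  0.0008594 ,
       -0.0001106 ,  0.00038553]), 'joint_torque': array([ 1.46406146e-03, -6.23256969e+01,  2.57414603e-02, -3.89905500e+01,
       -6.12311717e-02,  3.98143684e-02,  1.48327681e-04]), 'ee_pos': array([0.26482032, 0.56570134, 0.22174846]), 'eef_rot': array([ 2.17152885e-01,  9.76137358e-01, -6.85262117e-04, -1.12014198e-04]), 'ft_force': array([-0.78049524, -0.56636057,  0.32261123]), 'torque': array([ 1.78519975e-02, -1.50217242e-02, -1.28574085e-05]), 'grip_force': 0.0, 'width': 0.08721662601985673}
scene bar_knob 0.87 [ 0.521  -0.0852  0.0819] 
scene bar_hinge 0.75 [ 0.5931 -0.0247  0.0639] 
scene bar_hinge 0.58 [0.6996 0.379  0.0148] 
scene lock_seat 0.77 [ 0.6238 -0.2121  0.0591] 
scene pin_grip 0.74 [0.5503 0.2825 0.0539] 
scene pin_grip 0.65 [0.4299 0.3219 0.0211] 
scene pin_grip 0.64 [0.5535 0.2878 0.0839] 
scene pin_seat 0.86 [0.6915 0.116  0.0221] 
sce
[... 546 characters left out ...]
893  0.0832] 
side bar_hinge 0.87 [ 0.5964 -0.0241  0.0619] 
side lock_seat 0.83 [ 0.6217 -0.2125  0.06  ] 
side pin_grip 0.94 [0.3314 0.134  0.0167] 
side pin_grip 0.88 [0.5526 0.2765 0.0795] 
side pin_grip 0.81 [0.7037 0.1372 0.0182] 
side pin_seat 0.8 [0.6922 0.1123 0.0221] 
side pin_seat 0.71 [0.564  0.4331 0.021 ] 
side pin_seat 0.63 [0.3633 0.1377 0.0214] 
side rack_hole 0.69 [0.5543 0.2833 0.0541] 
side rack_hole 0.57 [ 0.5956 -0.0238  0.06  ] 
side jig 0.93 [ 6.102e-01 -1.169e-01 -4.000e-04] 
side text_block_mid 0.84 [ 0.6095 -0.1164  0.0188] 
side thread_spool_mid 0.76 [0.6765 0.2319 0.0133] 
side beeswax_mid 0.65 [0.7001 0.3797 0.0112] 
side loupe_mid 0.64 [ 0.5261 -0.408   0.0015]
```

View pics/scene.png

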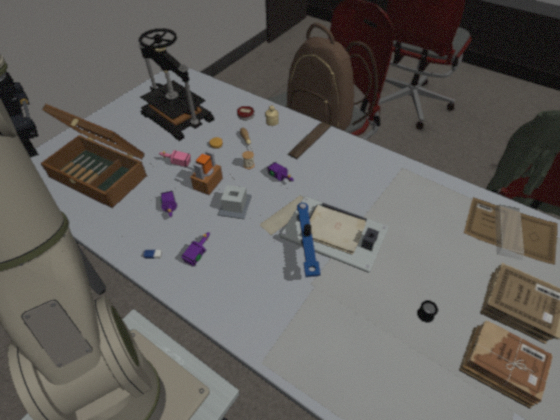

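View pics/side.png

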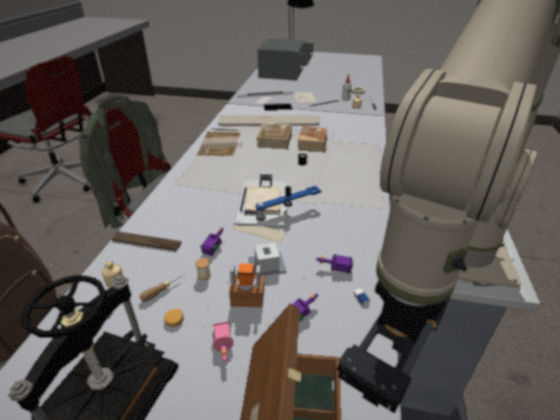

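The pin stands in the rack at scene px (205,170), with the stand at (235,200). The blue arm is swung out and its knob is at (306,228). I'll move up and over the rack and stand for a close view.

>>> {"api": "arm_command", "payload": {
  "xyz": [
    [0, 0, 0.04],
    [0, 0, 0.08],
    [0, 0, 0.12],
    [0.02, -0.03, 0.15],
    [0.05, -0.06, 0.16],
    [0.07, -0.09, 0.16],
    [0.09, -0.12, 0.16],
    [0.11, -0.15, 0.16],
    [0.13, -0.18, 0.16],
    [0.15, -0.21, 0.16],
    [0.17, -0.24, 0.16],
    [0.19, -0.27, 0.16],
    [0.21, -0.3, 0.16],
    [0.23, -0.33, 0.14],
    [0.23, -0.33, 0.12],
    [0.23, -0.33, 0.12],
    [0.23, -0.33, 0.12]
  ],
  "rot": [
    [0, 0, 0],
    [0, 0, 0],
    [0, 0, 0],
    [0, 0, 0],
    [0, 0, 0],
    [0, 0, 0],
    [0, 0, 0],
    [0, 0, 0],
    [0, 0, 0],
    [0, 0, 0],
    [0, 0, 0],
    [0, 0, 0],
    [0, 0, 0],
    [0, 0, 0],
    [0, 0, 0],
    [0, 0, 0],
    [0, 0, 0]
  ]
}}

```text
time: 2.72
ee_pos: [0.4943, 0.2364, 0.3423]
eef_rot: [0.217, 0.976, -0.0, -0.001]
ft_force: [-0.6, 1.4, 1.5]
width: 0.0868
grip_force: 0.0
```

Run:
```python
from h import *
s=r.read_state(); print(s["ee_pos"],s["eef_rot"],s["ft_force"])
m=r.camera_model("wrist"); print(m)
a=save("wrist","w1")
spots("wrist",["pin_grip","pin_seat","pin_button","rack_hole","stand_hole"])
```

```text
[0.49430594 0.23637342 0.34229167] [ 2.16998088e-01  9.76171673e-01 -3.18207417e-04 -7.70269514e-04] [-0.62442829  1.41691168  1.46189978]
{'fx': 365.00772122657145, 'fy': 365.00772122657145, 'cx': 281.8925638264948, 'cy': 209.3328042769065, 'T': array([[ 0.42286023, -0.87133176, -0.24893813,  0.42668903],
       [ 0.90619397,  0.40619534,  0.11754926,  0.26804961],
       [-0.0013069 , -0.27529314,  0.96135944,  0.50483415],
       [ 0.        ,  0.        ,  0.        ,  1.        ]])}
wrist pin_grip 0.85 [0.4327 0.326  0.0193] 
wrist pin_grip 0.83 [0.554  0.2871 0.0777] 
wrist pin_grip 0.73 [0.5726 0.41   0.0146] 
wrist pin_seat 0.95 [0.4158 0.302  0.0211] 
wrist pin_seat 0.75 [0.6969 0.1124 0.0262] 
wrist pin_seat 0.69 [0.5586 0.2866 0.0555] Traceback (most recent call last):
  File "<stdin>", line 5, in <module>
  File "h.py", line 11, in spots
    for d in (f or r.spot_point)(l,c)[:k]:
             ~~~~~~~~~~~~~~~~~~~^^^^^
ValueError: it knows: bar_hinge, bar_knob, beeswax_mid, jig, lock_seat, loupe_mid, pin, pin_grip, pin_seat, rack_hole, stand_hole, text_block_mid, thread_spool_mid
```

View pics/w1.png

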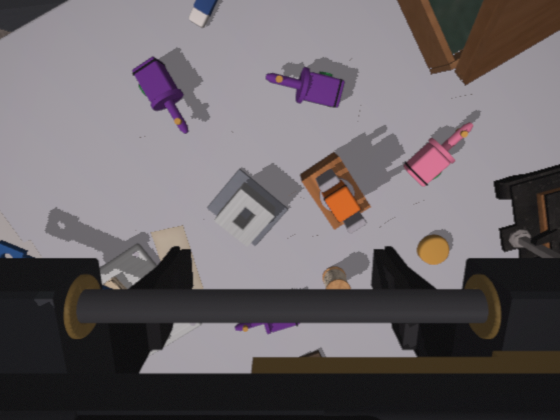

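The wrist view shows the pin's orange grip at (342,203), the rack at (335,190) and the stand at (245,212) with its hole at about (243,216). I'll project the outlines to get their yaws.

```bash
cat >> h.py <<'E'
def P(c,uv,z,T=None,m=None):
    m=m or r.camera_model(c); T=np.array(m["T"])
    d=T[:3,:3]@np.array([(uv[0]-m["cx"])/m["fx"],-(uv[1]-m["cy"])/m["fy"],-1])
    return T[:3,3]+d*(z-T[2,3])/d[2]
E
python3 - <<'E'
from h import *
im=cv2.imread('pics/w1.png'); hsv=cv2.cvtColor(im,cv2.COLOR_BGR2HSV)
def rect(mask,z,roi,n):
    M=np.zeros(mask.shape,np.uint8); x0,y0,x1,y1=roi; M[y0:y1,x0:x1]=mask[y0:y1,x0:x1]
    c=max(cv2.findContours(M,0,2)[0],key=cv2.contourArea)
    w=np.array([P("wrist",p[0],z)[:2] for p in c])
    q=cv2.minAreaRect((w*1000).astype(np.float32)); print(n,q)
for lab,u,v in (("or",342,203),("wood",308,175),("st",265,205),("hole",243,216),("chk",328,180)): print(lab,hsv[v,u])
h,s,v=cv2.split(hsv)
rect(((h<14)&(s>190)&(v>150)).astype(np.uint8)*255,.104,(300,150,380,240),"orange")
rect(((v>140)&(s<40)).astype(np.uint8)*255,.052,(208,170,290,250),"stand")
rect(((v<90)).astype(np.uint8)*255,.052,(228,200,260,232),"hole")
cv2.imwrite('pics/w1c.png',cv2.resize(im[130:260,190:400],(800,495),interpolation=cv2.INTER_CUBIC))
E
```

```text
or [ 11 204 208]
wood [ 12 142  63]
st [165   8  68]
hole [126  17  74]
chk [156  13  98]
orange ((555.7534790039062, 285.4172058105469), (32.2542839050293, 28.11284065246582), 9.20246410369873)
stand ((540.26123046875, 167.56764221191406), (108.30655670166016, 80.88162994384766), 65.06681060791016)
hole ((535.4160766601562, 164.06495666503906), (15.258383750915527, 24.15810203552246), 22.801124572753906)
```

View pics/w1c.png

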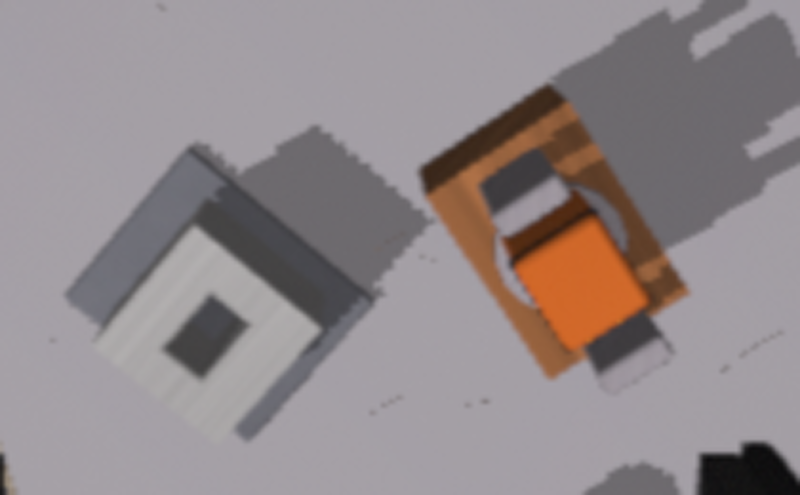

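Run:
```python
from h import *
f=lambda x,y:(190+x*.2625,130+y*.2626)
m=r.camera_model("wrist")
def show(n,pts,z):
    w=np.array([P("wrist",f(*p),z,m=m)[:2] for p in pts]); print(n,w.mean(0).round(4),w.round(4).tolist()); return w
o=show("orange",[(512,260),(598,208),(650,298),(570,352)],.104)
u=show("up",[(490,212),(553,175),(572,200),(507,235)],.102)
l=show("low",[(598,375),(660,335),(675,352),(612,392)],.102)
w=show("wood",[(420,185),(562,95),(690,292),(550,380)],.052)
s=show("stand",[(195,225),(320,330),(220,440),(97,340)],.052)
h=show("hole",[(212,295),(248,324),(203,380),(163,346)],.052)
for n,q in(("o",o),("w",w),("s",s),("h",h)):
    e=np.roll(q,-1,0)-q; print(n,np.linalg.norm(e,axis=1).round(4),np.degrees(np.arctan2(e[:,1],e[:,0])).round(1))
e=np.array([np.cos(np.radians(9.5)),np.sin(np.radians(9.5))])
for n,q in(("o",o),("u",u),("l",l),("w",w)): print(n,((q-o.mean(0))@e).round(4))
```

```text
orange [0.5552 0.2866] [[0.5405, 0.2699], [0.5366, 0.2991], [0.5689, 0.3029], [0.5746, 0.2746]]
up [0.5281 0.2814] [[0.5248, 0.2697], [0.5224, 0.291], [0.5317, 0.2932], [0.5334, 0.2715]]
low [0.5873 0.2916] [[0.5858, 0.2796], [0.5818, 0.3015], [0.5889, 0.3037], [0.5928, 0.2814]]
wood [0.5553 0.2861] [[0.5187, 0.2524], [0.511, 0.3065], [0.5911, 0.3204], [0.6002, 0.2651]]
stand [0.5358 0.1652] [[0.4994, 0.1785], [0.5503, 0.2007], [0.5721, 0.1518], [0.5214, 0.1299]]
hole [0.536  0.1645] [[0.5236, 0.1728], [0.538, 0.1794], [0.5497, 0.1564], [0.5328, 0.1494]]
o [0.0295 0.0325 0.0289 0.0344] [  97.6    6.7  -78.7 -172.2]
w [0.0547 0.0812 0.056  0.0825] [  98.1    9.8  -80.6 -171.1]
s [0.0556 0.0535 0.0552 0.0533] [  23.6  -66.1 -156.6  114.3]
h [0.0158 0.0258 0.0182 0.0251] [  24.5  -63.2 -157.7  111.5]
o [-0.0172 -0.0162  0.0162  0.0172]
u [-0.0327 -0.0316 -0.0221 -0.024 ]
l [0.0291 0.0288 0.0361 0.0363]
w [-0.0416 -0.0403  0.041   0.0409]
```

The wider cheek gap is on the +x side, so the button faces world +x. The pin's yaw is about 9.5° and the stand's about 23.7°. The pin grip is at about (0.555, 0.285). I'll descend on it with the fingers along the pin's y.

>>> {"api": "arm_command", "payload": {
  "xyz": [
    [0.012, 0.01, 0],
    [0.024, 0.02, -0.02],
    [0.036, 0.03, -0.05],
    [0.048, 0.04, -0.08],
    [0.061, 0.049, -0.11],
    [0.061, 0.049, -0.14],
    [0.061, 0.049, -0.17],
    [0.061, 0.049, -0.2],
    [0.061, 0.049, -0.22],
    [0.061, 0.049, -0.24],
    [0.061, 0.049, -0.26],
    [0.061, 0.049, -0.275],
    [0.061, 0.049, -0.275]
  ],
  "rot": [
    [0, 0, 0.12],
    [0, 0, 0.24],
    [0, 0, 0.36],
    [0, 0, 0.48],
    [0, 0, 0.604],
    [0, 0, 0.604],
    [0, 0, 0.604],
    [0, 0, 0.604],
    [0, 0, 0.604],
    [0, 0, 0.604],
    [0, 0, 0.604],
    [0, 0, 0.604],
    [0, 0, 0.604]
  ]
}}

```text
time: 3.95
ee_pos: [0.5542, 0.2857, 0.0651]
eef_rot: [-0.084, 0.996, -0.001, -0.002]
ft_force: [-0.8, -0.0, 0.3]
width: 0.0871
grip_force: 0.0
```

>>> {"api": "arm_command", "payload": {
  "xyz": [
    [0, 0, 0],
    [0, 0, 0],
    [0, 0, 0],
    [0, 0, 0],
    [0, 0, 0],
    [0, 0, 0]
  ],
  "rot": [
    [0, 0, 0],
    [0, 0, 0],
    [0, 0, 0],
    [0, 0, 0],
    [0, 0, 0],
    [0, 0, 0]
  ],
  "grip": 0.2,
  "squeeze": 25
}}

```text
time: 4.45
ee_pos: [0.5562, 0.2853, 0.0681]
eef_rot: [-0.083, 0.997, 0.0, 0.0]
ft_force: [0.8, -0.3, -0.8]
width: 0.0549
grip_force: 0.0
```

>>> {"api": "arm_command", "payload": {
  "xyz": [
    [0, 0, 0],
    [0, 0, 0],
    [0, 0, 0],
    [0, 0, 0],
    [0, 0, 0],
    [0, 0, 0]
  ],
  "rot": [
    [0, 0, 0],
    [0, 0, 0],
    [0, 0, 0],
    [0, 0, 0],
    [0, 0, 0],
    [0, 0, 0]
  ]
}}

```text
time: 4.95
ee_pos: [0.5559, 0.2851, 0.0676]
eef_rot: [-0.083, 0.997, 0.0, -0.0]
ft_force: [0.0, -0.8, 0.5]
width: 0.0298
grip_force: 24.9
```

Gripped at 29.8 mm. Next I'll lift, carry the pin over to the stand and turn it 14°.

>>> {"api": "arm_command", "payload": {
  "xyz": [
    [0, 0, 0.015],
    [0, 0, 0.035],
    [0, 0, 0.06],
    [0, 0, 0.085],
    [-0.002, -0.012, 0.1],
    [-0.006, -0.036, 0.1],
    [-0.01, -0.06, 0.1],
    [-0.014, -0.085, 0.1],
    [-0.018, -0.11, 0.1],
    [-0.02, -0.121, 0.085],
    [-0.02, -0.121, 0.07],
    [-0.02, -0.121, 0.062],
    [-0.02, -0.121, 0.062],
    [-0.02, -0.121, 0.062],
    [-0.02, -0.121, 0.062]
  ],
  "rot": [
    [0, 0, 0],
    [0, 0, 0],
    [0, 0, 0],
    [0, 0, 0],
    [0, 0, 0.05],
    [0, 0, 0.1],
    [0, 0, 0.15],
    [0, 0, 0.2],
    [0, 0, 0.248],
    [0, 0, 0.248],
    [0, 0, 0.248],
    [0, 0, 0.248],
    [0, 0, 0.248],
    [0, 0, 0.248],
    [0, 0, 0.248]
  ]
}}

```text
time: 6.2
ee_pos: [0.5363, 0.1649, 0.1302]
eef_rot: [-0.206, 0.979, 0.0, 0.0]
ft_force: [-0.5, -0.7, -2.5]
width: 0.0297
grip_force: 24.9
```

Run:
```python
from h import *
a=save("wrist","w2");s=r.read_state()["ee_pos"];print(s)
for c in("scene","side"): r.camera(c)
for c in("wrist","scene","side"): spots(c,["pin_grip","pin_seat","stand_hole"],k=2)
```

```text
[0.53640935 0.16480718 0.13034732]
wrist pin_grip 0.84 [0.5322 0.1612 0.1403] 
wrist pin_grip 0.77 [0.4308 0.3239 0.0186] 
wrist pin_seat 0.9 [0.418 0.3   0.02 ] 
wrist pin_seat 0.88 [0.5369 0.166  0.1161] 
wrist stand_hole 0.57 [0.5341 0.163  0.0509] 
scene pin_grip 0.89 [0.3317 0.1328 0.0182] 
scene pin_grip 0.74 [0.7009 0.1363 0.0176] 
scene pin_seat 0.85 [0.6916 0.1114 0.0244] 
scene pin_seat 0.8 [0.3626 0.1412 0.0251] 
scene stand_hole 0.89 [0.5353 0.1584 0.0535] 
side pin_grip 0.96 [0.3355 0.135  0.012 ] 
side pin_grip 0.8 [0.5729 0.4074 0.0204] 
side pin_seat 0.96 [0.362  0.1385 0.0192] 
side pin_seat 0.88 [0.691  0.1146 0.0241] 
side stand_hole 0.79 [0.5324 0.1625 0.0547]
```

View pics/w2.png

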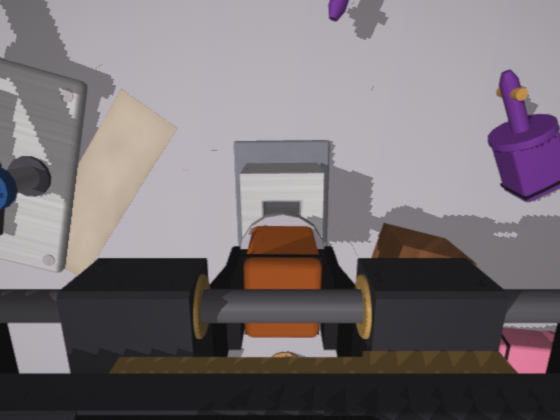

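Run:
```python
from h import *
im=cv2.imread('pics/w2.png'); g=cv2.cvtColor(im,6)
print(g[155:222:1,283].tolist()); print(g[208,225:345:1].tolist())
m=r.camera_model("wrist")
R=np.array([np.cos(np.radians(23.7)),np.sin(np.radians(23.7))]);Q=np.array([-R[1],R[0]])
for uv in((283,201),(262,208),(300,208),(283,174),(283,165),(241,205),(326,205)):
    d=P("wrist",uv,.052,m=m)[:2]-[.5363,.1649]; print(uv,"along x %.4f y %.4f"%(d@R,d@Q))
```

```text
[126, 126, 126, 126, 126, 126, 125, 120, 98, 94, 93, 94, 93, 94, 93, 93, 93, 110, 152, 185, 189, 190, 194, 196, 194, 191, 190, 191, 191, 191, 193, 197, 197, 197, 196, 193, 191, 189, 190, 192, 192, 191, 191, 191, 186, 163, 123, 87, 82, 83, 83, 83, 80, 77, 77, 77, 78, 82, 88, 114, 162, 170, 173, 174, 174, 173, 173]
[182, 182, 181, 181, 182, 182, 182, 182, 182, 181, 179, 154, 128, 123, 123, 129, 165, 185, 187, 188, 188, 188, 188, 188, 188, 187, 188, 188, 188, 188, 188, 189, 188, 189, 189, 187, 168, 143, 107, 74, 70, 73, 76, 77, 77, 76, 77, 76, 77, 76, 76, 76, 76, 77, 76, 77, 77, 76, 77, 77, 77, 77, 77, 77, 78, 77, 77, 77, 77, 77, 78, 77, 77, 78, 110, 137, 170, 185, 189, 192, 193, 193, 194, 194, 194, 194, 194, 194, 194, 194, 194, 194, 194, 194, 194, 193, 192, 176, 130, 90, 83, 79, 82, 105, 119, 120, 120, 121, 120, 121, 120, 121, 121, 121, 120, 120, 120, 120, 120, 120]
(283, 201) along x -0.0128 y -0.0006
(262, 208) along x -0.0079 y -0.0150
(300, 208) along x -0.0079 y 0.0110
(283, 174) along x -0.0314 y -0.0007
(283, 165) along x -0.0374 y -0.0007
(241, 205) along x -0.0100 y -0.0293
(326, 205) along x -0.0100 y 0.0287
```

Run:
```python
from h import *
m=r.camera_model("wrist")
im=cv2.imread('pics/w2.png'); 
print([tuple(im[v,283]) for v in range(212,262,2)])
print([im[300 if 0 else 280,u].tolist() for u in range(238,328,4)])
R=np.array([np.cos(np.radians(23.7)),np.sin(np.radians(23.7))]);Q=np.array([-R[1],R[0]])
for uv,z in(((283,227),.1146+.006),((283,227),.1666),((283,254),.1666),((245,262),.1666),((321,262),.1666),((283,214.5),.1206)):
    d=P("wrist",uv,z,m=m)[:2]-[.5363,.1649]; print(uv,z,"along x %.4f y %.4f"%(d@R,d@Q))
```

```text
[(np.uint8(84), np.uint8(80), np.uint8(84)), (np.uint8(118), np.uint8(112), np.uint8(118)), (np.uint8(175), np.uint8(167), np.uint8(175)), (np.uint8(180), np.uint8(171), np.uint8(179)), (np.uint8(178), np.uint8(169), np.uint8(178)), (np.uint8(180), np.uint8(171), np.uint8(180)), (np.uint8(178), np.uint8(169), np.uint8(178)), (np.uint8(75), np.uint8(87), np.uint8(125)), (np.uint8(25), np.uint8(57), np.uint8(111)), (np.uint8(26), np.uint8(58), np.uint8(111)), (np.uint8(24), np.uint8(57), np.uint8(110)), (np.uint8(26), np.uint8(57), np.uint8(111)), (np.uint8(25), np.uint8(58), np.uint8(112)), (np.uint8(26), np.uint8(58), np.uint8(112)), (np.uint8(26), np.uint8(58), np.uint8(112)), (np.uint8(25), np.uint8(57), np.uint8(112)), (np.uint8(25), np.uint8(56), np.uint8(108)), (np.uint8(20), np.uint8(48), np.uint8(92)), (np.uint8(22), np.uint8(48), np.uint8(92)), (np.uint8(22), np.uint8(49), np.uint8(93)), (np.uint8(23), np.uint8(49), np.uint8(92)), (np.uint8(17), np.uint8(27), np.uint8(43)), (np.uint8(21), np.uint8(20), np.uint8(26)), (np.uint8(24), np.uint8(47), np.uint8(90)), (np.uint8(24), np.uint8(51), np.uint8(99))]
[[21, 22, 21], [19, 21, 25], [29, 67, 131], [33, 77, 150], [34, 78, 152], [33, 78, 152], [33, 78, 152], [34, 78, 152], [34, 78, 152], [34, 78, 152], [33, 78, 151], [34, 78, 152], [34, 79, 153], [34, 79, 153], [34, 79, 153], [34, 79, 153], [34, 79, 153], [35, 79, 153], [35, 79, 153], [35, 78, 151], [28, 68, 134], [20, 22, 27], [22, 21, 23]]
(283, 227) 0.1206 along x -0.0175 y -0.0008
(283, 227) 0.1666 along x -0.0332 y -0.0010
(283, 254) 0.1666 along x -0.0226 y -0.0010
(245, 262) 0.1666 along x -0.0194 y -0.0151
(321, 262) 0.1666 along x -0.0194 y 0.0132
(283, 214.5) 0.1206 along x -0.0240 y -0.0008
```

Pin and stand line up in yaw. The wrist view puts the slot about 3 mm further along −x, so I'll correct by that while descending.

>>> {"api": "arm_command", "payload": {
  "xyz": [
    [-0.0025, -0.0015, 0],
    [-0.0025, -0.0015, -0.01],
    [-0.0025, -0.0015, -0.018],
    [-0.0025, -0.0015, -0.026],
    [-0.0025, -0.0015, -0.034],
    [-0.0025, -0.0015, -0.042],
    [-0.0025, -0.0015, -0.05],
    [-0.0025, -0.0015, -0.057],
    [-0.0025, -0.0015, -0.059],
    [-0.0025, -0.0015, -0.059]
  ],
  "rot": [
    [0, 0, 0],
    [0, 0, 0],
    [0, 0, 0],
    [0, 0, 0],
    [0, 0, 0],
    [0, 0, 0],
    [0, 0, 0],
    [0, 0, 0],
    [0, 0, 0],
    [0, 0, 0]
  ]
}}

```text
time: 7.63
ee_pos: [0.5331, 0.1625, 0.0698]
eef_rot: [-0.206, 0.979, -0.0, -0.001]
ft_force: [1.0, -0.6, -2.2]
width: 0.0299
grip_force: 24.9
```

Free descent. I'll lower the last 2 mm, open and retreat.

>>> {"api": "arm_command", "payload": {
  "xyz": [
    [0, 0, -0.0015],
    [0, 0, -0.0025]
  ],
  "rot": [
    [0, 0, 0],
    [0, 0, 0]
  ]
}}

```text
time: 7.8
ee_pos: [0.5338, 0.1627, 0.0684]
eef_rot: [-0.206, 0.979, 0.0, 0.0]
ft_force: [-0.6, 0.4, -1.7]
width: 0.0301
grip_force: 24.9
```

>>> {"api": "arm_command", "payload": {
  "xyz": [
    [0, 0, 0],
    [0, 0, 0],
    [0, 0, 0],
    [0, 0, 0],
    [0, 0, 0.03],
    [0, 0, 0.07],
    [0, 0, 0.11],
    [0, 0, 0.14],
    [0, 0, 0.14]
  ],
  "rot": [
    [0, 0, 0],
    [0, 0, 0],
    [0, 0, 0],
    [0, 0, 0],
    [0, 0, 0],
    [0, 0, 0],
    [0, 0, 0],
    [0, 0, 0],
    [0, 0, 0]
  ],
  "grip": 0.75
}}

```text
time: 8.55
ee_pos: [0.5364, 0.1635, 0.2154]
eef_rot: [-0.205, 0.979, 0.001, 0.005]
ft_force: [1.0, 0.4, 0.1]
width: 0.0648
grip_force: 0.0
```

Run:
```python
from h import *
s=r.read_state();print(s["joint_positions"].round(3),s["ee_pos"])
for c in("scene","side","wrist"): r.camera(c)
for c in("wrist","scene","side"): spots(c,["pin_grip","pin_seat"],k=4)
for c in("wrist","scene","side"): spots(c,["bar_knob","bar_hinge","lock_seat"],k=1)
```

```text
[-0.519  0.183  0.162  1.664 -0.031  1.286  1.633] [0.53636268 0.16346804 0.2153796 ]
wrist pin_grip 0.68 [0.6973 0.1371 0.0169] 
wrist pin_grip 0.67 [0.5312 0.1596 0.0805] 
wrist pin_seat 0.8 [0.4124 0.2993 0.0177] 
wrist pin_seat 0.72 [0.5344 0.1623 0.0522] 
scene pin_grip 0.75 [0.573  0.4092 0.0187] 
scene pin_grip 0.69 [0.3299 0.1326 0.0175] 
scene pin_grip 0.66 [0.4294 0.3241 0.0216] 
scene pin_grip 0.58 [0.5314 0.1635 0.0855] 
scene pin_seat 0.84 [0.4156 0.2942 0.0247] 
scene pin_seat 0.81 [0.6937 0.1136 0.0252] 
scene pin_seat 0.77 [0.5659 0.4277 0.0211] 
scene pin_seat 0.61 [0.3606 0.1397 0.0238] 
side pin_grip 0.93 [0.7013 0.1367 0.0164] 
side pin_grip 0.81 [0.5777 0.4044 0.0169] 
side pin_grip 0.7 [0.3326 0.135  0.0168] 
side pin_grip 0.68 [0.4332 0.3179 0.0225] 
side pin_seat 0.91 [0.3612 0.1383 0.0209] 
side pin_seat 0.83 [0.5661 0.4289 0.0224] 
side pin_seat 0.67 [0.558  0.2851 0.0545] 
side pin_seat 0.62 [0.6934 0.1086 0.0213] 
wrist bar_hinge 0.86 [ 0.5989 -0.0187  0.0607] 
scene bar_knob 0.67 [ 0.5184 -0.0864  0.0816] 
scene bar_hinge 0.81 [ 0.5955 -0.0217  0.0591] 
scene lock_seat 0.71 [ 0.6228 -0.212   0.0593] 
side bar_knob 0.84 [ 0.5246 -0.0872  0.0829] 
side bar_hinge 0.79 [ 0.5968 -0.0266  0.065 ]
```

Pin is in the stand. Next I'll turn −90° and descend over the arm's knob.

>>> {"api": "arm_command", "payload": {
  "xyz": [
    [0, -0.02, 0],
    [-0.002, -0.04, 0],
    [-0.003, -0.06, 0],
    [-0.004, -0.08, 0],
    [-0.006, -0.1, 0],
    [-0.007, -0.125, 0],
    [-0.008, -0.15, 0],
    [-0.01, -0.175, 0],
    [-0.011, -0.2, 0],
    [-0.012, -0.225, 0],
    [-0.013, -0.24, 0],
    [-0.014, -0.25, -0.02],
    [-0.014, -0.25, -0.05],
    [-0.014, -0.25, -0.08],
    [-0.014, -0.25, -0.11],
    [-0.014, -0.25, -0.13],
    [-0.014, -0.25, -0.143],
    [-0.014, -0.25, -0.143]
  ],
  "rot": [
    [0, 0, -0.12],
    [0, 0, -0.24],
    [0, 0, -0.36],
    [0, 0, -0.48],
    [0, 0, -0.6],
    [0, 0, -0.72],
    [0, 0, -0.84],
    [0, 0, -0.96],
    [0, 0, -1.08],
    [0, 0, -1.2],
    [0, 0, -1.32],
    [0, 0, -1.44],
    [0, 0, -1.571],
    [0, 0, -1.571],
    [0, 0, -1.571],
    [0, 0, -1.571],
    [0, 0, -1.571],
    [0, 0, -1.571]
  ]
}}

```text
time: 10.95
ee_pos: [0.5176, -0.0872, 0.0624]
eef_rot: [0.547, 0.837, -0.001, -0.002]
ft_force: [-1.1, -0.2, -0.1]
width: 0.0653
grip_force: 0.0
```

>>> {"api": "arm_command", "payload": {
  "xyz": [
    [0, 0, 0],
    [0, 0, 0],
    [0, 0, 0],
    [0, 0, 0],
    [0, 0, 0],
    [0, 0, 0],
    [0, 0, 0],
    [0, 0, 0],
    [0, 0, 0]
  ],
  "rot": [
    [0, 0, 0],
    [0, 0, 0],
    [0, 0, 0],
    [0, 0, 0],
    [0, 0, 0],
    [0, 0, 0],
    [0, 0, 0],
    [0, 0, 0],
    [0, 0, 0]
  ],
  "grip": 0.1,
  "squeeze": 12
}}

```text
time: 11.7
ee_pos: [0.5215, -0.085, 0.0654]
eef_rot: [0.546, 0.838, 0.002, 0.001]
ft_force: [9.8, 7.9, -6.4]
width: 0.0199
grip_force: 12.0
```

>>> {"api": "arm_command", "payload": {
  "xyz": [
    [0.006, -0.006, 0.003],
    [0.0126, -0.0117, 0.004],
    [0.019, -0.0168, 0.004],
    [0.0263, -0.0212, 0.004],
    [0.0335, -0.025, 0.004],
    [0.0413, -0.0282, 0.004],
    [0.0493, -0.0305, 0.004],
    [0.0574, -0.0325, 0.004],
    [0.0656, -0.0335, 0.004],
    [0.074, -0.034, 0.004],
    [0.081, -0.0337, 0.004],
    [0.0879, -0.033, 0.004],
    [0.0915, -0.0325, 0.004],
    [0.0915, -0.0325, 0.004],
    [0.0915, -0.0325, 0.004]
  ],
  "rot": [
    [0, 0, 0],
    [0, 0, 0],
    [0, 0, 0],
    [0, 0, 0],
    [0, 0, 0],
    [0, 0, 0],
    [0, 0, 0],
    [0, 0, 0],
    [0, 0, 0],
    [0, 0, 0],
    [0, 0, 0],
    [0, 0, 0],
    [0, 0, 0],
    [0, 0, 0],
    [0, 0, 0]
  ]
}}

```text
time: 12.95
ee_pos: [0.6112, -0.1234, 0.0691]
eef_rot: [0.548, 0.837, -0.001, 0.001]
ft_force: [-0.9, -7.1, -5.8]
width: 0.0195
grip_force: 12.0
```

Run:
```python
from h import *
s=r.read_state();print(s["joint_positions"].round(3),s["ee_pos"],s["ft_force"])
save("scene","s3"); r.camera("side")
for c in("scene","side"): spots(c,["bar_knob","bar_hinge","lock_seat","jig"],k=1)
im=cv2.imread('pics/s3.png'); cv2.imwrite('pics/s3c.png',cv2.resize(im[170:290,240:410],(800,565),interpolation=cv2.INTER_CUBIC))
```

```text
[-0.215  0.477  0.437  1.656 -0.221  1.057  0.699] [ 0.61119203 -0.12342281  0.06910339] [-0.90798981 -7.07382673 -5.83129659]
scene bar_knob 0.96 [ 0.6078 -0.1181  0.084 ] 
scene bar_hinge 0.67 [ 0.596  -0.0233  0.0618] 
scene lock_seat 0.82 [ 0.6237 -0.2138  0.0584] 
scene jig 0.67 [ 6.117e-01 -1.143e-01 -1.000e-04] 
side bar_knob 0.87 [ 0.6127 -0.1183  0.0822] 
side bar_hinge 0.89 [ 0.5939 -0.03    0.0597] 
side lock_seat 0.85 [ 0.6237 -0.213   0.0593] 
side jig 0.83 [ 0.6093 -0.116   0.0034]
```

View pics/s3c.png

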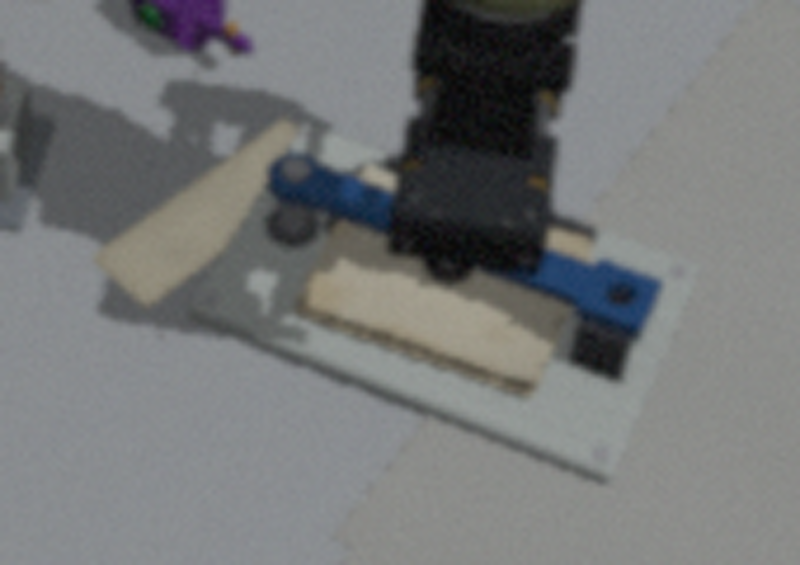

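The arm is over the lug but I feel no stop force yet. I'll push on along the tangent and see.

>>> {"api": "arm_command", "payload": {
  "xyz": [
    [0.001, 0.003, 0],
    [0.003, 0.0035, 0],
    [0.005, 0.004, 0],
    [0.007, 0.004, 0],
    [0.007, 0.004, 0],
    [0.007, 0.004, 0]
  ],
  "rot": [
    [0, 0, 0],
    [0, 0, 0],
    [0, 0, 0],
    [0, 0, 0],
    [0, 0, 0],
    [0, 0, 0]
  ]
}}

```text
time: 13.95
ee_pos: [0.6138, -0.1222, 0.0688]
eef_rot: [0.549, 0.836, -0.004, -0.002]
ft_force: [-20.8, -12.5, 8.4]
width: 0.025
grip_force: 12.0
```

>>> {"api": "arm_command", "payload": {
  "xyz": [
    [0, 0, 0],
    [0, 0, 0],
    [0, 0, 0],
    [0, 0, 0],
    [0, 0, 0.02],
    [0, 0, 0.05],
    [0, 0, 0.08],
    [-0.01, 0.02, 0.11],
    [-0.02, 0.06, 0.13],
    [-0.03, 0.1, 0.13],
    [-0.04, 0.14, 0.13],
    [-0.05, 0.18, 0.13],
    [-0.06, 0.22, 0.13],
    [-0.065, 0.25, 0.13],
    [-0.065, 0.25, 0.13]
  ],
  "rot": [
    [0, 0, 0],
    [0, 0, 0],
    [0, 0, 0],
    [0, 0, 0],
    [0, 0, 0],
    [0, 0, 0],
    [0, 0, 0],
    [0, 0, 0],
    [0, 0, 0],
    [0, 0, 0],
    [0, 0, 0],
    [0, 0, 0],
    [0, 0, 0],
    [0, 0, 0],
    [0, 0, 0]
  ],
  "grip": 0.75
}}

```text
time: 15.2
ee_pos: [0.5515, 0.1435, 0.1997]
eef_rot: [0.542, 0.84, 0.002, -0.001]
ft_force: [0.3, 1.3, -0.3]
width: 0.0651
grip_force: 0.0
```

Run:
```python
from h import *
s=r.read_state();print(s["joint_positions"].round(3),s["ee_pos"],s["eef_rot"])
save("scene","s4"); r.camera("side"); save("wrist","w4")
for c in("scene","side"): spots(c,["bar_knob","bar_hinge","lock_seat"],k=1)
spots("wrist",["pin_grip","pin_seat"],k=3)
im=cv2.imread('pics/s4.png');w=cv2.imread('pics/w4.png')
cv2.imwrite('pics/c4.png',np.hstack([cv2.resize(im[180:280,280:400],(480,400),interpolation=2),cv2.resize(w[150:350,:][:, 180:340],(320,400))]))
```

```text
[-0.614  0.223  0.328  1.662 -0.079  1.267  0.155] [0.55154256 0.14353952 0.19969358] [ 5.42109804e-01  8.40304841e-01  2.00717647e-03 -8.39863539e-04]
scene bar_knob 0.89 [ 0.6071 -0.1197  0.0843] 
scene bar_hinge 0.78 [ 0.5947 -0.0261  0.0602] 
scene lock_seat 0.94 [ 0.6243 -0.2106  0.0603] 
side bar_knob 0.8 [ 0.6111 -0.1169  0.0824] 
side bar_hinge 0.54 [ 0.593  -0.0254  0.0618] 
side lock_seat 0.62 [ 0.6198 -0.2101  0.0603] 
wrist pin_grip 0.86 [0.6982 0.1338 0.0159] 
wrist pin_grip 0.66 [0.5522 0.2833 0.0533] 
wrist pin_grip 0.63 [0.5337 0.1535 0.0771] 
wrist pin_seat 0.67 [0.3607 0.1378 0.0233] 
wrist pin_seat 0.67 [0.698  0.1064 0.0222]
```

View pics/c4.png

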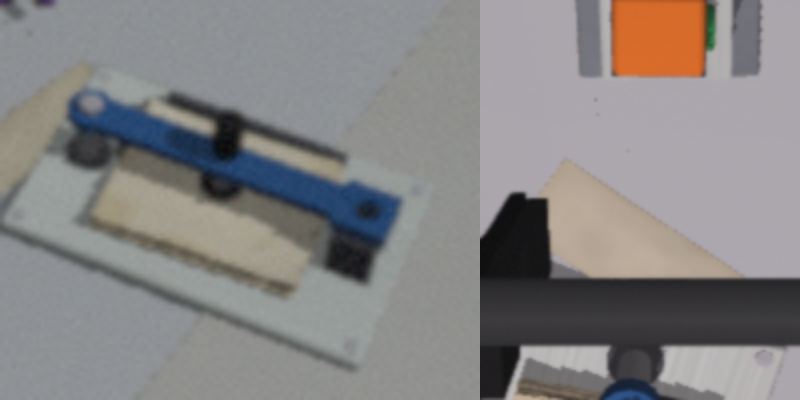

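The arm is home with its end hole over the lug. The green button is visible on the grip's +x side (right crop, 711,25). I'll take the pin across the button.

>>> {"api": "arm_command", "payload": {
  "xyz": [
    [-0.009, 0.01, 0],
    [-0.018, 0.019, -0.01],
    [-0.018, 0.019, -0.04],
    [-0.018, 0.019, -0.07],
    [-0.018, 0.019, -0.09],
    [-0.018, 0.019, -0.11],
    [-0.018, 0.019, -0.125],
    [-0.018, 0.019, -0.133],
    [-0.018, 0.019, -0.133],
    [-0.018, 0.019, -0.133]
  ],
  "rot": [
    [0, 0, 0],
    [0, 0, 0],
    [0, 0, 0],
    [0, 0, 0],
    [0, 0, 0],
    [0, 0, 0],
    [0, 0, 0],
    [0, 0, 0],
    [0, 0, 0],
    [0, 0, 0]
  ]
}}

```text
time: 16.58
ee_pos: [0.5352, 0.153, 0.0664]
eef_rot: [0.547, 0.837, 0.0, 0.0]
ft_force: [0.7, 0.0, 0.4]
width: 0.0652
grip_force: 0.0
```

>>> {"api": "arm_command", "payload": {
  "xyz": [
    [-0.001, 0.005, -0.002],
    [-0.0015, 0.0097, -0.002],
    [-0.0015, 0.0097, -0.002],
    [-0.0015, 0.0097, -0.002]
  ],
  "rot": [
    [0, 0, 0],
    [0, 0, 0],
    [0, 0, 0],
    [0, 0, 0]
  ]
}}

```text
time: 16.92
ee_pos: [0.5336, 0.1636, 0.0646]
eef_rot: [0.546, 0.838, 0.0, 0.0]
ft_force: [-0.5, -0.7, -0.7]
width: 0.0649
grip_force: 0.0
```

>>> {"api": "arm_command", "payload": {
  "xyz": [
    [0, 0, 0],
    [0, 0, 0],
    [0, 0, 0],
    [0, 0, 0],
    [0, 0, 0],
    [0, 0, 0],
    [0, 0, 0],
    [0, 0, 0]
  ],
  "rot": [
    [0, 0, 0],
    [0, 0, 0],
    [0, 0, 0],
    [0, 0, 0],
    [0, 0, 0],
    [0, 0, 0],
    [0, 0, 0],
    [0, 0, 0]
  ],
  "grip": 0.25,
  "squeeze": 35
}}

```text
time: 17.58
ee_pos: [0.5334, 0.1627, 0.0641]
eef_rot: [0.547, 0.837, -0.0, -0.0]
ft_force: [-1.0, -1.1, 0.9]
width: 0.0339
grip_force: 35.0
```

Button flush (33.9 mm). Next I'll carry it over to the lug.

>>> {"api": "arm_command", "payload": {
  "xyz": [
    [0, 0, 0.015],
    [0, 0, 0.04],
    [0, 0, 0.07],
    [0.004, -0.016, 0.1],
    [0.011, -0.046, 0.12],
    [0.018, -0.076, 0.12],
    [0.025, -0.106, 0.12],
    [0.033, -0.138, 0.12],
    [0.041, -0.17, 0.12],
    [0.048, -0.202, 0.12],
    [0.056, -0.234, 0.12],
    [0.063, -0.266, 0.12],
    [0.071, -0.298, 0.12],
    [0.079, -0.33, 0.11],
    [0.085, -0.358, 0.1],
    [0.089, -0.374, 0.085],
    [0.089, -0.374, 0.075],
    [0.089, -0.374, 0.07],
    [0.089, -0.374, 0.07],
    [0.089, -0.374, 0.07]
  ],
  "rot": [
    [0, 0, 0],
    [0, 0, 0],
    [0, 0, 0],
    [0, 0, 0],
    [0, 0, 0],
    [0, 0, 0],
    [0, 0, 0],
    [0, 0, 0],
    [0, 0, 0],
    [0, 0, 0],
    [0, 0, 0],
    [0, 0, 0],
    [0, 0, 0],
    [0, 0, 0],
    [0, 0, 0],
    [0, 0, 0],
    [0, 0, 0],
    [0, 0, 0],
    [0, 0, 0],
    [0, 0, 0]
  ]
}}

```text
time: 19.25
ee_pos: [0.6227, -0.2096, 0.1342]
eef_rot: [0.546, 0.838, 0.0, -0.0]
ft_force: [-0.0, -0.1, -1.9]
width: 0.0335
grip_force: 35.0
```

Run:
```python
from h import *
s=r.read_state();print(s["ee_pos"],s["eef_rot"],s["width"])
w=save("wrist","w5"); r.camera("scene"); r.camera("side"); print(repr(r.camera_model("wrist")["T"]))
for c in("wrist","scene","side"): spots(c,["pin_seat","pin_grip","lock_seat","bar_knob","bar_hinge"],k=1)
```

```text
[ 0.62270726 -0.2095945   0.13418437] [ 5.45921991e-01  8.37835893e-01  3.55930426e-04 -2.64266819e-04] 0.03352394314809473
array([[ 0.91456739, -0.38823382, -0.11331813,  0.59300315],
       [ 0.40443118,  0.87888794,  0.25296523, -0.14140559],
       [ 0.00138429, -0.27718313,  0.96081611,  0.29750117],
       [ 0.        ,  0.        ,  0.        ,  1.        ]])
wrist pin_seat 0.8 [ 0.6246 -0.2123  0.1253] 
wrist pin_grip 0.61 [ 0.6215 -0.2142  0.1504] 
wrist lock_seat 0.59 [ 0.6215 -0.2169  0.0607] 
wrist bar_knob 0.6 [ 0.6103 -0.1149  0.082 ] 
scene pin_seat 0.85 [0.6924 0.1126 0.024 ] 
scene pin_grip 0.8 [0.3315 0.1305 0.0176] 
scene lock_seat 0.59 [ 0.6224 -0.2154  0.0595] 
scene bar_knob 0.67 [ 0.6085 -0.1191  0.0866] 
scene bar_hinge 0.76 [ 0.5959 -0.0261  0.0616] 
side pin_seat 0.89 [0.6916 0.1094 0.022 ] 
side pin_grip 0.91 [0.3314 0.1346 0.0139] 
side lock_seat 0.63 [ 0.6176 -0.2102  0.0605] 
side bar_knob 0.63 [ 0.6122 -0.1195  0.0813] 
side bar_hinge 0.74 [ 0.5957 -0.0272  0.064 ]
```

View pics/w5.png

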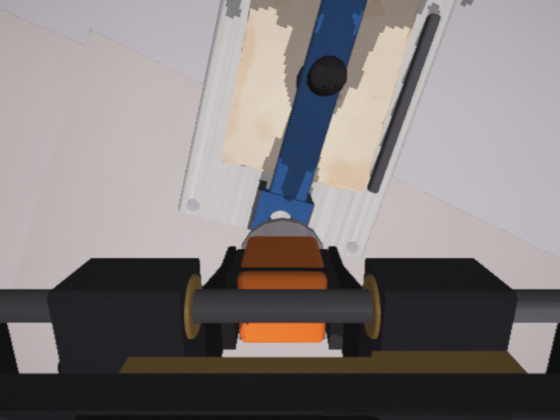

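Run:
```python
from h import *
from scipy.optimize import least_squares
im=cv2.imread('pics/w5.png'); m=r.camera_model("wrist"); hsv=cv2.cvtColor(im,cv2.COLOR_BGR2HSV)
h,s,v=cv2.split(hsv)
b=((h>95)&(h<125)&(s>120)).astype(np.uint8)
# crop for record
cv2.imwrite('pics/w5c.png',cv2.resize(im[175:275,225:345],(800,667),interpolation=cv2.INTER_CUBIC))
for vv in range(186,236,3):
    us=np.where(b[vv,225:345])[0]+225
    print(vv,us.min() if len(us) else '',us.max() if len(us) else '',len(us))
print([tuple(int(x) for x in im[vv,281]) for vv in range(200,226,1)])
print([tuple(int(x) for x in im[215,u]) for u in range(266,298,1)])
```

```text
186 271 309 39
189 262 308 43
192 261 307 47
195 260 307 48
198 260 306 47
201 259 310 52
204 258 312 55
207 257 311 55
210 256 310 48
213 255 309 37
216 254 308 33
219 253 307 31
222 253 306 14
225 252 257 6
228 252 252 1
231   0
234   0
[(142, 87, 50), (142, 87, 50), (142, 88, 51), (142, 87, 49), (142, 88, 50), (142, 88, 50), (143, 88, 51), (143, 88, 50), (143, 87, 50), (144, 90, 56), (154, 120, 105), (189, 182, 180), (198, 197, 200), (198, 198, 201), (197, 197, 200), (195, 195, 199), (191, 190, 194), (163, 162, 165), (91, 89, 92), (79, 75, 79), (91, 87, 91), (113, 108, 113), (120, 114, 120), (118, 112, 118), (118, 112, 118), (118, 112, 118)]
[(142, 88, 50), (141, 87, 50), (138, 85, 49), (133, 86, 57), (147, 120, 108), (177, 168, 167), (191, 190, 193), (193, 192, 196), (193, 192, 195), (193, 193, 196), (194, 193, 196), (196, 196, 199), (198, 198, 201), (199, 199, 202), (198, 198, 202), (195, 195, 199), (194, 193, 197), (190, 191, 194), (190, 189, 192), (188, 187, 190), (187, 187, 190), (189, 188, 192), (190, 188, 191), (177, 165, 163), (148, 119, 106), (138, 89, 58), (142, 87, 49), (143, 87, 50), (143, 88, 50), (142, 87, 50), (142, 87, 50), (142, 87, 50)]
```

View pics/w5c.png

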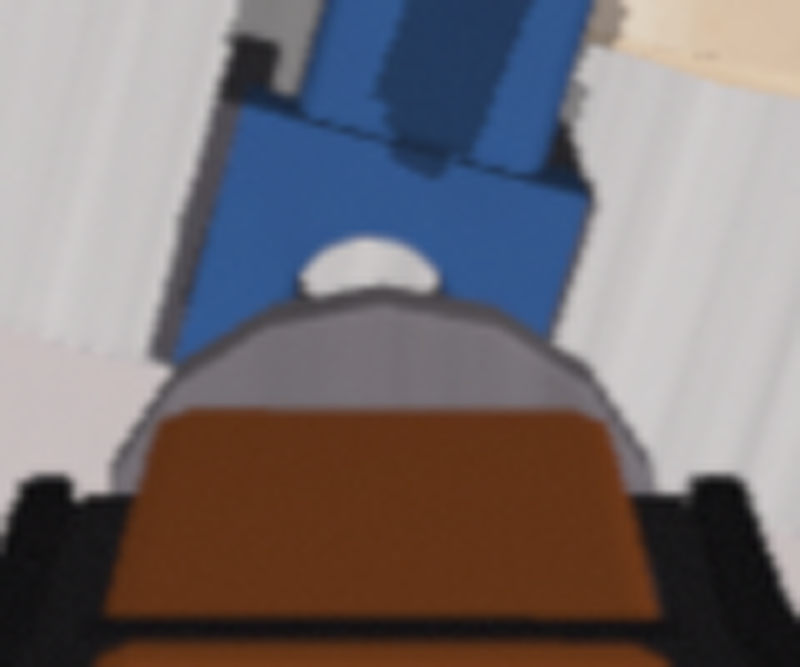

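Run:
```python
from h import *
from scipy.optimize import least_squares
m=r.camera_model("wrist")
f=lambda x,y:(225+(x+.5)*.15-.5,175+(y+.5)*.15-.5)
g=lambda p,z:np.array([P("wrist",f(*q),z,m=m)[:2] for q in p])
ring=g([(300,282),(308,268),(325,250),(345,241),(368,237),(395,241),(415,251),(432,266),(440,280)],.060)
c=least_squares(lambda c:np.linalg.norm(ring-c,axis=1)-.008,ring.mean(0)+[0,-.005]).x; print("hole r8",c)
c2=least_squares(lambda c:np.linalg.norm(ring-c[:2],axis=1)-c[2],np.r_[c,.008]).x; print("free",c2)
q=g([(238,110),(178,360),(590,205),(552,340)],.060)
a=np.array([.0275,-.1873]);a/=np.linalg.norm(a);n=np.array([-a[1],a[0]])
print("edges lateral",(q@n).round(4),"back along",(q@a).round(4),"-> centre", (n*(q[:2]@n).mean()/2+n*(q[2:]@n).mean()/2)+a*((q[[0,2]]@a).mean()+.018))
up=np.array([-.404,.915]);rt=np.array([.915,.404])
zt=.1281
for nm,p,z,d in(("fl top",(382,300),zt,.022),("fl bot",(382,288),zt-.006,.022),("grip",(382,410),zt,.015)):
    w=g([p],z)[0]; print(nm,w-up*d)
gl=g([(160,415),(607,415)],zt);print("grip bottom corners mid lateral",gl.mean(0)@rt,"TCP",np.array([.6227,-.2096])@rt, np.linalg.norm(gl[1]-gl[0]))
print("hole lateral",c@rt)
fl=g([(113,480),(652,480)],zt);print("fl",fl.mean(0)@rt)
```

```text
hole r8 [ 0.6225053 -0.2130302]
free [ 0.62239107 -0.21277885  0.0077819 ]
edges lateral [0.5666 0.5673 0.6033 0.6037] back along [0.2842 0.3114 0.2843 0.2991] -> centre [ 0.62291012 -0.2140647 ]
fl top [ 0.62319622 -0.21158624]
fl bot [ 0.6235849  -0.21247112]
grip [ 0.62378977 -0.21295074]
grip bottom corners mid lateral 0.4848454269299093 TCP 0.4850921 0.03290311858975948
hole lateral 0.4835281472501109
fl 0.4847670821858056
```

The hole is at about (0.6225, −0.2132) and the pin axis at about (0.6235, −0.2123), both from the same view. I'll shift 1 mm and insert.

>>> {"api": "arm_command", "payload": {
  "xyz": [
    [-0.001, -0.001, 0],
    [-0.001, -0.001, -0.01],
    [-0.001, -0.001, -0.016],
    [-0.001, -0.001, -0.022],
    [-0.001, -0.001, -0.028],
    [-0.001, -0.001, -0.034],
    [-0.001, -0.001, -0.039],
    [-0.001, -0.001, -0.039]
  ],
  "rot": [
    [0, 0, 0],
    [0, 0, 0],
    [0, 0, 0],
    [0, 0, 0],
    [0, 0, 0],
    [0, 0, 0],
    [0, 0, 0],
    [0, 0, 0]
  ]
}}

```text
time: 20.82
ee_pos: [0.6208, -0.2119, 0.0936]
eef_rot: [0.547, 0.837, -0.0, -0.001]
ft_force: [-0.2, 0.1, -1.3]
width: 0.0338
grip_force: 35.0
```

>>> {"api": "arm_command", "payload": {
  "xyz": [
    [0, 0, -0.006],
    [0, 0, -0.012],
    [0, 0, -0.017],
    [0, 0, -0.02],
    [0, 0, -0.022],
    [0, 0, -0.022],
    [0, 0, -0.022]
  ],
  "rot": [
    [0, 0, 0],
    [0, 0, 0],
    [0, 0, 0],
    [0, 0, 0],
    [0, 0, 0],
    [0, 0, 0],
    [0, 0, 0]
  ]
}}

```text
time: 21.4
ee_pos: [0.6215, -0.2122, 0.0732]
eef_rot: [0.547, 0.837, 0.0, 0.0]
ft_force: [-0.6, 0.3, -1.8]
width: 0.0336
grip_force: 35.0
```

>>> {"api": "arm_command", "payload": {
  "xyz": [
    [0, 0, -0.001],
    [0, 0, -0.002],
    [0, 0, -0.0025],
    [0, 0, -0.0025],
    [0, 0, -0.0025]
  ],
  "rot": [
    [0, 0, 0],
    [0, 0, 0],
    [0, 0, 0],
    [0, 0, 0],
    [0, 0, 0]
  ]
}}

```text
time: 21.82
ee_pos: [0.6218, -0.2124, 0.072]
eef_rot: [0.547, 0.837, 0.0, 0.0]
ft_force: [-4.0, 2.0, 8.9]
width: 0.0341
grip_force: 35.0
```

Flange is seated (about 10 N upward reaction). I'll release and retreat straight up.

>>> {"api": "arm_command", "payload": {
  "xyz": [
    [0, 0, 0],
    [0, 0, 0],
    [0, 0, 0],
    [0, 0, 0],
    [0, 0, 0],
    [0, 0, 0],
    [0, 0, 0.02],
    [0, 0, 0.05],
    [0, 0, 0.08],
    [0, 0.01, 0.11],
    [0, 0.03, 0.14],
    [-0.01, 0.06, 0.16],
    [-0.01, 0.06, 0.16],
    [-0.01, 0.06, 0.16]
  ],
  "rot": [
    [0, 0, 0],
    [0, 0, 0],
    [0, 0, 0],
    [0, 0, 0],
    [0, 0, 0],
    [0, 0, 0],
    [0, 0, 0],
    [0, 0, 0],
    [0, 0, 0],
    [0, 0, 0],
    [0, 0, 0],
    [0, 0, 0],
    [0, 0, 0],
    [0, 0, 0]
  ],
  "grip": 0.75
}}

```text
time: 22.98
ee_pos: [0.6122, -0.1504, 0.232]
eef_rot: [0.545, 0.838, 0.001, 0.001]
ft_force: [-0.4, -0.4, 0.2]
width: 0.0651
grip_force: 0.0
```

Run:
```python
from h import *
s=r.read_state();print(s["ee_pos"],s["ft_force"])
w=save("wrist","w6"); sc=save("scene","s6"); r.camera("side")
for c in("wrist","scene","side"): spots(c,["text_block_mid","pin_seat","pin_grip","lock_seat","bar_knob"],k=5 if c=="wrist" else 1)
spots("scene",["thread_spool_mid","beeswax_mid","loupe_mid"],k=1)
a=cv2.resize(sc[180:280,280:400][:,:,::-1],(480,400),interpolation=2)
cv2.imwrite('pics/c6.png',np.hstack([a,cv2.resize(w[100:360,170:370][:,:,::-1],(308,400))]))
```

```text
[ 0.61217011 -0.15041312  0.23202742] [-0.41800455 -0.36333112  0.24497111]
wrist text_block_mid 0.75 [ 0.6075 -0.1176  0.0132] 
wrist text_block_mid 0.29 [ 0.5979 -0.0238  0.0613] 
wrist pin_seat 0.67 [ 0.6237 -0.217   0.0583] 
wrist pin_seat 0.35 [ 0.5974 -0.0219  0.0618] 
wrist bar_knob 0.63 [ 0.6081 -0.118   0.0766] 
scene text_block_mid 0.76 [ 0.6083 -0.1174  0.0214] 
scene pin_seat 0.88 [ 0.6193 -0.2126  0.0591] 
scene pin_grip 0.83 [0.7045 0.1377 0.0221] 
scene lock_seat 0.75 [ 0.6235 -0.212   0.0586] 
scene bar_knob 0.61 [ 0.6066 -0.1193  0.0836] 
side text_block_mid 0.86 [ 0.6075 -0.1165  0.019 ] 
side pin_seat 0.82 [0.6909 0.1133 0.0252] 
side pin_grip 0.93 [0.5779 0.4051 0.0203] 
side lock_seat 0.63 [ 0.6255 -0.2113  0.0593] 
side bar_knob 0.88 [ 0.6086 -0.1199  0.0835] 
scene thread_spool_mid 0.72 [0.6847 0.2317 0.0107] 
scene beeswax_mid 0.63 [0.6995 0.38   0.0093] 
scene loupe_mid 0.71 [ 0.5243 -0.4124  0.0091]
```

View pics/c6.png

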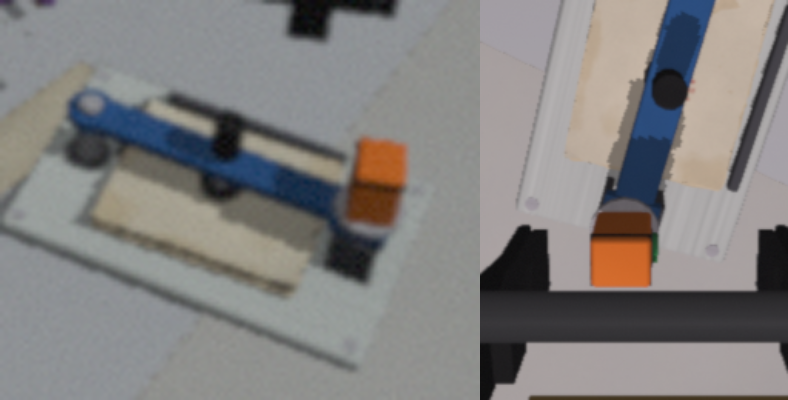

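The pin is upright with its flange on the arm, and the green button is out on its right side. The arm is home and the bystanders haven't moved.

```bash
python3 -c "
from bench import r
print(r.close_job())"
```

```text
the job is handed in; nothing more can be done
None
```

I swung the blue arm home and locked it with the orange pin (flange seated, button out), then handed the job in at about 23 s; the system returned no verdict.

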